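Lock the tea carton into its holder with the keeper bar and a snap cap

ROBOT

A 6-joint arm with a two-finger parallel gripper is mounted at the origin on a cart in front of the work surface, level with it; the furniture and walls round the work are solid. World frame = base frame: x ahead of the robot, y to its left, z up, the work surface at z = 0. Lengths are in m, angles in degrees, forces in N, time in s.
With the tool pointing down it reaches from about 0.375 to 0.9 m from the base axis. Payload 3.1 kg.
Tool frame: the origin (TCP) lies at the very end of the fingers, on their centre line; the grasp point (between the pads) lies 19 mm behind it; z points along the fingers, y is the line along which they close (so a half turn about z gives the same grasp; the last joint's range is limited). The gripper opens to 87 mm and grips with 3 to 60 N. Pads are 19 mm wide; open, the fingers measure 117 mm over their backs; the gripper's body (75 mm by 190 mm) begins 51 mm behind the grasp point.
Start: joints at [-73.596, 30.224, 82.088, -0, 67.689, -10.227], TCP at [0.28, -0.559, 0.223] pointing down, gripper open.
Joint ranges: [-176.69, 176.69], [-43.24, 126.21], [12.49, 139.97], [-82, 262], [0, 151.66], [-163.58, 163.58]. Speed limits (degrees/s): [159.86, 159.86, 180, 180, 180, 180].

INTERFACE

Orientations are given as a 3x3 rotation matrix whose columns are the frame's x, y, z axes.
In Python, from rig import * gives the robot as it stands.
- The arm moves only by the tool jog_arm, never from a script. Its arguments are lists of equal length, an entry for each row: "delta_pos": the shift along the world's x, y, z in cm, a list of three; "turn": the turn about the world's z in degrees; "grip": the closure, from 0 (fully open) to 1 (shut). In form: {"delta_pos": [[x, y, z], ...], "turn": [turn, ...], "grip": [grip, ...]}. A call has 1 to 12 rows; each row is the pose to reach, as a shift and turn from the pose commanded when the call began; what a row does not reach only later rows make up. A row lasts 1/8 s, in which the tool goes at most 62.5 mm and 10.7 degrees, less where a joint would pass 70% of its speed; a pose out of reach is approached as far as the arm can. A call with a gripper value outside its range is refused whole. The fingers move at their own pace and stop on an object; the grip force is fixed at half the most. Time passes only in rows, so rows that repeat a pose let the fingers close. It gives the time, the measured TCP pose, the force, the opening and the grip force at its end, in the units of the state.
- read_state(): the state, without advancing time (a new reading comes with each control period).
- capture(name): name is "side" or "top"; returns a dict with "color" (400x640x3 uint8, blue, green, red), "fovy" (degrees; the focal length in pixels is half the picture's height over the tangent of half this angle, whatever the lens; pixels are square), "cx", "cy" (the principal point, pixels), "k1" (the pictures are not rectified: a ray, as slopes to the right and down, at radius r is drawn at 1 + k1 r^2 times it, then the intrinsics apply), "camera_from_world" (4x4, takes a point from world to camera coordinates). Camera axes: x right, y up, looking along -z (the intrinsics and any distortion apply to the point x, -y, -z); pixel columns grow to the right and rows downward; lengths in m; the calibration is good to about 2 mm. A picture is of the moment at which its call begins. There is no depth.
- hand_in(): hands the job in; it is judged then, once.
The state is a dict: "time_s": time; "joint_positions": joint angles; "qvel": joint speeds; "tau": joint torques, N m; "position": TCP position; "tcp_rot": TCP orientation; "force": force on the tool from outside, world axes, zero at the start; "moment": the same for the moment, N m; "opening": opening from 0.0 (shut) to 1.0 (fully open); "grasp_force": force on a finger pad.
Only numpy, scipy, OpenCV 4.12 (cv2) and the standard library are available. Lean on these libraries where they do the work, as an engineer would, in place of code of your own. Each camera call takes 0.05 s, during which the arm holds its last target. There are 200 camera calls.

TASK

Secure the tea carton in its wooden holder: pick up the aluminium keeper bar by its blue rib and lay it flat across the two end posts, round hole over the black stud, plain end between the steel cheeks, and let it go. Then set the orange snap cap on the stud and press it straight down, on through the click where the force drops, until its flange is fully home on the bar. Finish while still holding the cap and pressing it down firmly, about 10 N, without letting go; leave the shaker, the mug and the carton in place.

Things in the scene. Friction and masses are not known exactly. Their poses are not given: they have to be found in the camera images.
- holder: Wooden carton holder, fixed to the worktop, tray 98 x 250 mm (x, y). Origin: centre of its underside; z up, y along its length. Two end posts, 56 mm (x) by 26 mm (y), tops 79 mm above the worktop: that at +y carries the black stud, that at -y two upright steel cheeks (the saddle). The carton stands between the posts, its top 4 mm below theirs.
- stud_seat (a point): Centre of the top of the stud post, on the stud's axis, 79 mm above the worktop; z up the stud. The laid bar's underside lies at this height. The black plastic stud stands 38 mm above this point: a collar at its foot, 25 mm across, tapering to 17 mm at 9 mm up (it centres the bar's hole), then a shaft 14 mm across.
- stud_leaves (a point): Middle of the stud's four springy bulges, 21 mm above stud_seat, 22 mm across. The cap's lip must squeeze them in: a push of about 7 to 13 N, met while the cap's underside passes from 27 to 21 mm above stud_seat; then the force drops (the click), and from 16 mm on the springs draw the cap down onto the bar, where they no longer press on it.
- stud_tip (a point): Top of the stud, 38 mm above stud_seat; the last 7 mm is a cone, 6 mm across at the top and 14 mm at its foot.
- saddle (a point): Centre of the top face of the other post, 79 mm above the worktop and 190 mm from the stud along the holder's -y. On its two sides (holder's +-x) stand steel cheeks that rise 15 mm above the post top; the space between them is about 57 mm at the bottom and flares to about 66 mm at the top.
- bar_grip (a point): Centre of the bar's blue rib, 28 mm above the bar's underside; y along the bar to the hole end, z up. Rib: 16 mm wide (x), 44 mm long (y), 36 mm above the bar's top face. Bar: loose, aluminium, 48 x 250 x 10 mm, 0.16 kg; it starts flat on the worktop between robot and holder, hole end roughly the same way as the stud end.
- bar_hole (a point): Centre of the bar's round hole (31 mm across, through), on the bar's underside, 95 mm from the rib along the bar's +y.
- bar_plain_end (a point): Point on the bar's underside 95 mm from the rib along the bar's -y, near the plain end; it comes to lie on saddle.
- cap_center (a point): Centre of the loose orange snap cap, 19 mm above its underside; z up. Round, 38 mm high, 0.04 kg: flange 48 mm across, 5 mm thick; above it a ribbed head 34 mm across to grip, flat closed top. Hollow below: bore 17 mm (the lip, 5 mm deep), then a cavity 25 mm across up to 31 mm. Starts upright on the worktop, left or right of the bar.
- cap_underside (a point): Centre of the cap's open underside, 19 mm below cap_center. Home on the stud, it lies on the bar's top face, 10 mm above stud_seat.
- carton: Black tea carton, 73 x 144 x 67 mm, loose, standing in the holder between the posts. Origin: centre of its underside. To be left there.
- shaker: Bystander: small clear glass shaker with a grey top, 44 mm across, 90 mm high, loose, on the side where the cap is not. Origin: centre of its underside.
- mug: Bystander: white mug with a green band, 89 mm across, 104 mm high, handle sticking out to 120 mm, loose, to the left of the holder. Origin: centre of its underside.
Mind the look-alikes: they are no part of the job. Of the things that look like the part that bears cap_center, the largest one is meant.

How it is judged (in metres and radians):
On the way, in this order (a step that is already met when the one before it is completed fails the run):
1. the keeper bar lies flat on both posts, hole over the stud, plain end in the saddle (horizontal distance between bar_hole and stud_seat below 0.006 m and z of bar_hole in the frame of stud_seat below 0.003 m and horizontal distance between bar_plain_end and saddle below 0.012 m and z of bar_plain_end in the frame of saddle below 0.003 m and contact force between the fingers and bar below 0.5 N), for 0.2 s.
2. the cap is past the click and home on the bar (horizontal distance between cap_underside and stud_seat below 0.004 m and z of cap_underside in the frame of stud_seat below 0.0125 m), for 0.2 s.
At the end, for the whole second after the job is handed in: Bar on both posts (3 mm), hole within 6 mm of the stud axis, plain end within 12 mm of the saddle middle; cap on the stud axis within 4 mm, upright within 0.1 rad, underside at most 2.5 mm above the bar; the hand on the cap pressing it onto the bar with more than 4 N (all of step 2 and horizontal distance between bar_hole and stud_seat below 0.006 m and z of bar_hole in the frame of stud_seat below 0.003 m and horizontal distance between bar_plain_end and saddle below 0.012 m and z of bar_plain_end in the frame of saddle below 0.003 m and z of cap_underside in the frame of stud_seat above 0.006 m and angle between the z axis of cap_underside and the z axis of stud_seat, either way round below 0.1 rad and contact force between cap and bar above 4 N and contact force between any of the fingers, the arm and cap above 1 N); the arm keeps its last pose, push and grip.
It fails at once if the shaker is pushed more than 30 mm or tipped (distance of shaker from where it was at the start of the episode above 0.03 m or angle between shaker's own z axis and vertical above 0.4 rad).
It fails at once if the mug is pushed more than 30 mm or tipped (distance of mug from where it was at the start of the episode above 0.03 m or angle between mug's own z axis and vertical above 0.4 rad).
It fails at once if the carton is taken out of its place or tipped (distance of carton from where it was at the start of the episode above 0.03 m or angle between carton's own z axis and vertical above 0.4 rad).
It also fails if it takes over 62 s, if anything falls off the work surface, if the arm or the gripper's body presses on something with over 40 N, if the wrist force passes 120 N, or if a joint passes its speed limit or range.

## Working session

There is one attempt and no reset: what is moved stays moved. The work goes in short steps, Python scripts to look and compute and a tool call to move; the robot and the scene stay as the last step left them, time stands still between calls to the robot, and variables do not carry over. Pictures are saved under pics/ and viewed, at most 10 in all, crops included, and the job is handed in when it is done.

Besides the shell and the picture viewer there is one more tool, called as name(argument=value, ...), one argument or row to a line, values as JSON. jog_arm: Moves the arm, as the interface text tells. Its arguments: {"type":"object","properties":{"delta_pos":{"type":"array"},"turn":{"type":"array"},"grip":{"type":"array"}},"required":["delta_pos","turn","grip"]}

```bash
mkdir -p pics; cat > h.py <<'E'
from rig import *
import numpy as np, cv2
def cam(n):
    c=capture(n); im=c["color"]; H,W=im.shape[:2]
    f=H/2/np.tan(np.radians(c["fovy"])/2); c["f"]=f; return c
def ray(c,u,v):
    # returns origin, dir in world
    x=(u-c["cx"])/c["f"]; y=(v-c["cy"])/c["f"]
    rd=np.hypot(x,y); r=rd
    for _ in range(30): r=rd/(1+c["k1"]*r*r)
    s=r/rd if rd>0 else 1
    T=np.array(c["camera_from_world"]); R=T[:3,:3]; t=T[:3,3]
    d=R.T@np.array([x*s,-y*s,-1.]); return -R.T@t, d/np.linalg.norm(d)
def onz(c,u,v,z):
    o,d=ray(c,u,v); return o+d*(z-o[2])/d[2]
def tri(c1,p1,c2,p2):
    o1,d1=ray(c1,*p1); o2,d2=ray(c2,*p2)
    A=np.stack([d1,-d2],1); s=np.linalg.lstsq(A,o2-o1,rcond=None)[0]
    a,b=o1+s[0]*d1,o2+s[1]*d2; return (a+b)/2, np.linalg.norm(a-b)
def proj(c,p):
    T=np.array(c["camera_from_world"]); q=T[:3,:3]@np.array(p)+T[:3,3]
    x,y=q[0]/-q[2],-q[1]/-q[2]; k=1+c["k1"]*(x*x+y*y)
    return np.array([c["cx"]+c["f"]*x*k,c["cy"]+c["f"]*y*k])
def mask(c,lo,hi):
    return cv2.inRange(cv2.cvtColor(c["color"],cv2.COLOR_BGR2HSV),np.array(lo),np.array(hi))
def blobs(m,amin=30):
    n,l,s,ce=cv2.connectedComponentsWithStats(m)
    return [(s[i].tolist(),ce[i].round(1).tolist(),l==i) for i in range(1,n) if s[i][4]>=amin]
E
python3 - <<'E'
from h import *
for n in("side","top"):
    c=cam(n); cv2.imwrite(f"pics/{n}0.png",c["color"])
    T=np.array(c["camera_from_world"]); print(n,c["f"],c["k1"],(-T[:3,:3].T@T[:3,3]).round(3),T[:3,:3].round(2).tolist())
    print("or",[b[:2] for b in blobs(mask(c,(5,120,100),(22,255,255)))]); print("bl",[b[:2] for b in blobs(mask(c,(98,120,50),(125,255,255)))])
print(read_state())
E
```

```text
side 512.660524201908 -0.04998644310142759 [-0.486  1.147  0.696] [[-0.72, -0.69, -0.01], [0.25, -0.29, 0.92], [-0.64, 0.67, 0.38]]
or [([317, 0, 101, 53, 4581], [363.4, 24.4]), ([455, 0, 20, 43, 583], [465.7, 22.3]), ([313, 156, 12, 7, 65], [318.3, 159.3]), ([430, 186, 11, 14, 79], [436.2, 191.2]), ([353, 191, 11, 13, 112], [358.0, 197.3]), ([298, 193, 15, 9, 45], [304.2, 196.6]), ([376, 194, 15, 16, 194], [383.0, 202.0]), ([122, 205, 16, 12, 139], [129.1, 210.6]), ([395, 206, 12, 14, 126], [400.8, 212.9]), ([139, 217, 11, 12, 36], [142.5, 221.6]), ([384, 240, 58, 78, 693], [400.5, 282.2]), ([91, 267, 37, 26, 362], [108.7, 283.0]), ([213, 284, 168, 116, 8251], [322.9, 360.7]), ([392, 288, 28, 112, 1678], [406.5, 341.4])]
bl []
top 446.52616751764293 -0.013429281287885531 [0.367 0.104 1.068] [[0.03, -1.0, -0.01], [0.99, 0.03, 0.15], [-0.15, -0.02, 0.99]]
or [([104, 72, 21, 17, 219], [114.5, 80.0]), ([455, 74, 21, 20, 227], [464.7, 83.5]), ([313, 137, 106, 34, 658], [355.5, 159.9]), ([404, 139, 13, 15, 85], [409.9, 147.6]), ([426, 184, 16, 16, 188], [433.8, 190.7]), ([430, 220, 23, 22
[... 254 characters left out ...]
038731e-03,
        6.76889699e+01, -1.02278493e+01]), 'qvel': array([ 0.06433015, -0.0284283 , -0.18620958,  0.00371047,  0.02358284,
        0.08723901]), 'tau': array([-3.75747650e-04, -4.40985668e+01, -1.77150983e+01,  6.35054684e-02,
        5.33600163e-02, -4.21311336e-05]), 'position': array([ 0.28001189, -0.55804477,  0.22167776]), 'tcp_rot': array([[ 8.93902249e-01,  4.48261640e-01, -5.21302994e-04],
       [ 4.48261795e-01, -8.93900401e-01,  1.85359297e-03],
       [ 3.64901670e-04, -1.89061114e-03, -9.99998146e-01]]), 'force': array([-0.55797294,  0.09632655,  0.62693502]), 'moment': array([-0.02331536,  0.02642778,  0.01363945]), 'grasp_force': 0.0, 'opening': 0.9979108243677562}
```

View pics/side0.png

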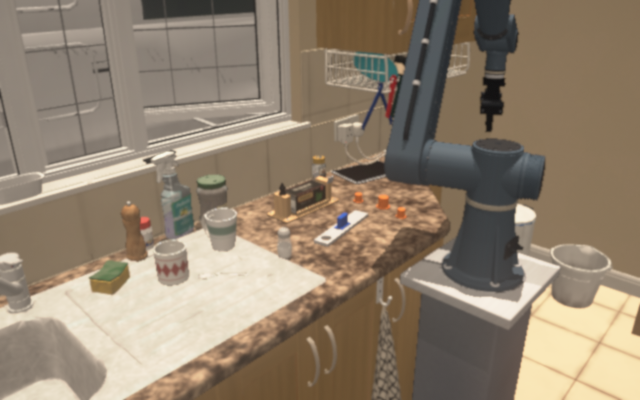

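View pics/top0.png

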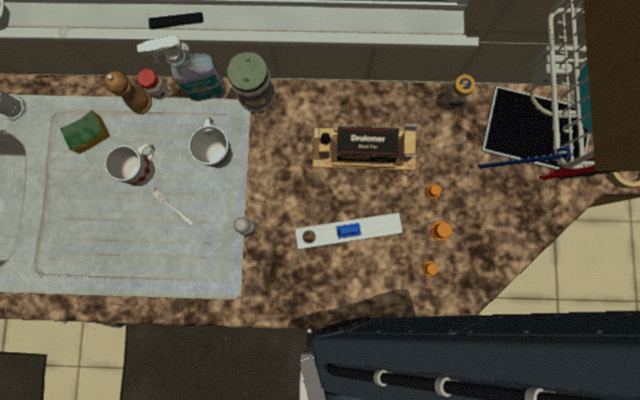

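The side view shows the bar (rib at 343,219), the holder (about 302,197) and three orange caps, the middle one (383,202) being the largest. In the top view the hole is at (309,237), the rib at (348,230), the stud at (325,138), the large cap at (441,230) and the shaker at (243,226).

```bash
python3 - <<'E'
from h import *
s=cam("side"); t=cam("top")
cv2.imwrite("pics/t1.png",cv2.resize(t["color"][120:260,290:460],None,fx=4,fy=4,interpolation=cv2.INTER_CUBIC))
cv2.imwrite("pics/s1.png",cv2.resize(s["color"][150:255,265:415],None,fx=5,fy=5,interpolation=cv2.INTER_CUBIC))
def rib(c,lo=(100,130,60)): return max(blobs(mask(c,lo,(130,255,255)),15),key=lambda b:b[0][4] if 200<b[1][1]<260 else 0)
rt,rs=rib(t),rib(s); print("rib",rt[:2],rs[:2]); print(tri(t,rt[1],s,rs[1]))
ct,cs=(441.2,230.2),(383.,202.); print("cap",tri(t,ct,s,cs))
# bar outline in top: bright low-saturation
hsv=cv2.cvtColor(t["color"],cv2.COLOR_BGR2HSV)
m=cv2.inRange(hsv,np.array((0,0,130)),np.array((179,60,255))); m[:205]=0;m[255:]=0;m[:,:288]=0;m[:,410:]=0
m|=rt[2].astype(np.uint8)*255
m=cv2.morphologyEx(m,cv2.MORPH_CLOSE,np.ones((9,9)))
b=max(blobs(m),key=lambda b:b[0][4]); cnt=cv2.findContours(b[2].astype(np.uint8),0,2)[0][0]
r=cv2.minAreaRect(cnt); q=cv2.boxPoints(r); P=np.array([onz(t,*p,.01) for p in q]); print(q.round(1).tolist(),P.round(4).tolist())
print("sides",[np.linalg.norm(P[i]-P[i-1]).round(4) for i in range(4)],"ctr",P.mean(0))
print("hole",onz(t,309,237,.005))
E
```

```text
rib ([337, 224, 23, 14, 244], [348.2, 230.2]) ([339, 214, 7, 5, 20], [342.0, 216.0])
(array([0.43359546, 0.05590871, 0.04165996]), np.float64(0.0021395043247439366))
cap (array([ 0.44024633, -0.16401996,  0.0163291 ]), np.float64(0.0005119934906365344))
[[293.8999938964844, 227.8000030517578], [399.20001220703125, 211.60000610351562], [402.5, 232.8000030517578], [297.20001220703125, 249.0]] [[0.4371, 0.1825, 0.01], [0.4822, -0.0667, 0.01], [0.4321, -0.0745, 0.01], [0.3875, 0.173, 0.01]]
sides [np.float64(0.0505), np.float64(0.2532), np.float64(0.0507), np.float64(0.2515)] ctr [0.43471416 0.05355935 0.01      ]
hole [0.41655754 0.14616836 0.005     ]
```

View pics/t1.png

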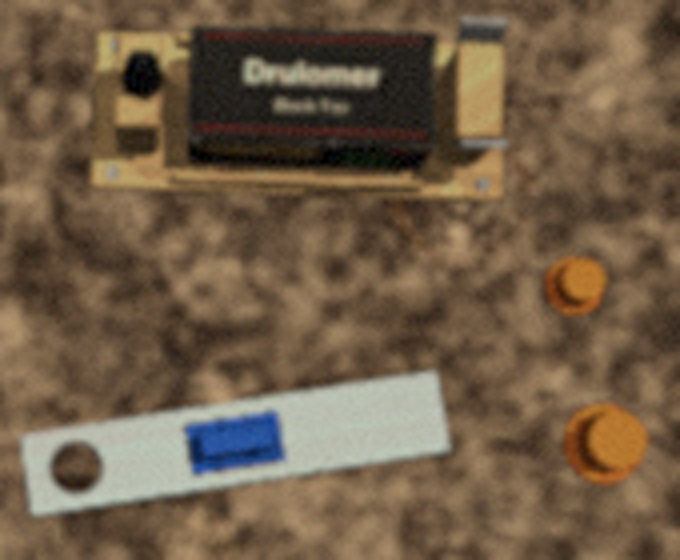

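View pics/s1.png

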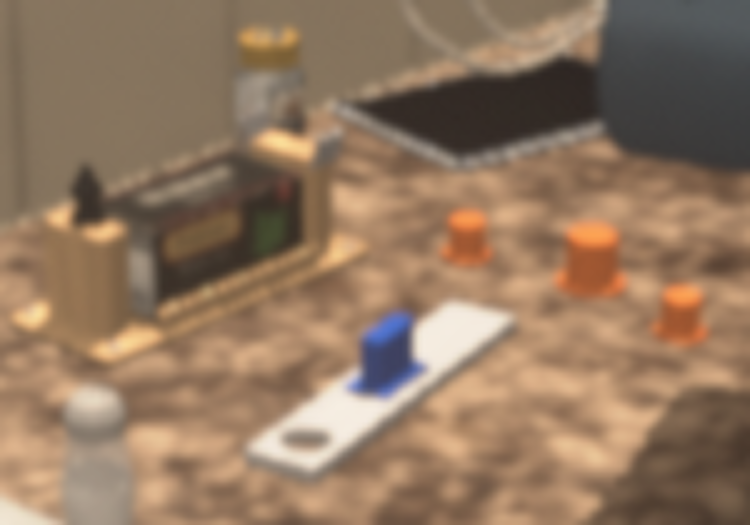

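The crops show the hole at (76,467) and the bar corners cleanly. In the top crop the stud is at (143,73), the saddle post top at (481,88) between its cheeks, and the cap top at (615,443). In the side crop the stud tip is at (86,165).

```bash
python3 - <<'E'
from h import *
s=cam("side"); t=cam("top")
T=lambda x,y:(290+(x+.5)/4-.5,120+(y+.5)/4-.5)
S=lambda x,y:(265+(x+.5)/5-.5,150+(y+.5)/5-.5)
g=cv2.cvtColor(t["color"],cv2.COLOR_BGR2GRAY)
m=np.zeros_like(g); m[128:147,316:334]=(g[128:147,316:334]<55)*255
for b in blobs(m,20):
    x,y,w,h,a=b[0]; print(b[:2]); c=(x+(w-1)/2,y+(h-1)/2); p=onz(t,*c,.079); print("stud blob ctr @.079",p,"-> axis",p-[.0021,0,0])
print("tip",tri(t,T(145,62),s,S(86,166)))
a=onz(t,*T(481,88),.079); print("saddle",a, "side px of it", (np.array(proj(s,a))-[265,150])*5)
e=[onz(t,*T(*p),.012) for p in((95,187),(500,197))]; print("tray front",np.round(e,4).tolist(),np.linalg.norm(e[1]-e[0]))
e=[onz(t,*T(*p),.075) for p in((192,28),(434,34),(189,157),(428,163))]; print("carton",np.round(e,4).tolist())
e=[onz(t,*T(*p),.01) for p in((22,437),(437,371),(449,452),(33,515))]; print("bar",np.round(e,4).tolist(),np.mean(e,0))
print("hole",onz(t,*T(76,467),.007)); print("hole tri",tri(t,T(76,466),s,S(306,439)))
print("rib top",tri(t,T(238,436),s,S(389,330)), onz(t,*T(240,436),.046))
print("cap top",tri(t,T(616,442),s,S(594,232)), onz(t,*T(616,442),.038))
E
```

```text
([320, 133, 11, 11, 85], [325.2, 138.6])
stud blob ctr @.079 [0.63897483 0.1136828  0.079     ] -> axis [0.63687483 0.1136828  0.079     ]
tip (array([0.63680909, 0.1125094 , 0.11476267]), np.float64(0.002837359414594522))
saddle [ 0.63515983 -0.07953761  0.079     ] side px of it [291.69293811 138.86484824]
tray front [[0.5862, 0.1406, 0.012], [0.5861, -0.1032, 0.012]] 0.2437913086326312
carton [[0.6677, 0.0854, 0.075], [0.6675, -0.0534, 0.075], [0.5919, 0.0855, 0.075], [0.5917, -0.0501, 0.075]]
bar [[0.4346, 0.1794, 0.01], [0.4802, -0.0659, 0.01], [0.4324, -0.073, 0.01], [0.3889, 0.1713, 0.01]] [0.43404573 0.05297725 0.01      ]
hole [0.41791624 0.14702289 0.007     ]
hole tri (array([0.41878574, 0.14727832, 0.00817675]), np.float64(0.0008799487622981648))
rib top (array([0.43625038, 0.05297396, 0.04124166]), np.float64(0.0005563563788278295)) [0.43617351 0.05224298 0.046     ]
cap top (array([ 0.4392023 , -0.16377086,  0.03858296]), np.float64(0.0009849732251364823)) [ 0.43885865 -0.16423495  0.038     ]
```

jog_arm(
  delta_pos=[
    [15.5, 61.2, -8],
    [15.5, 61.2, -8],
    [15.5, 61.2, -8],
    [15.5, 61.2, -8],
    [15.5, 61.2, -8],
    [15.5, 61.2, -8],
    [15.5, 61.2, -8],
    [15.5, 61.2, -8],
    [15.5, 61.2, -8],
    [15.5, 61.2, -8],
    [15.5, 61.2, -8],
    [15.5, 61.2, -8],
  ],
  turn=[73.7, 73.7, 73.7, 73.7, 73.7, 73.7, 73.7, 73.7, 73.7, 73.7, 73.7, 73.7],
  grip=[0.3, 0.3, 0.3, 0.3, 0.3, 0.3, 0.3, 0.3, 0.3, 0.3, 0.3, 0.3],
)

```text
time_s: 1.8
position: [0.4353, 0.0537, 0.1425]
tcp_rot: [[-0.182, 0.983, 0.0], [0.983, 0.182, -0.0], [-0.0, -0.0, -1.0]]
force: [0.2, -0.2, -0.7]
opening: 0.704
grasp_force: 0.0
```

jog_arm(
  delta_pos=[
    [0, 0, -6],
    [0, 0, -11],
    [0, 0, -12.5],
    [0, 0, -12.5],
    [0, 0, -12.5],
    [0, 0, -12.5],
    [0, 0, -12.5],
    [0, 0, -12.5],
    [0, 0, -12.5],
  ],
  turn=[0, 0, 0, 0, 0, 0, 0, 0, 0],
  grip=[0.3, 0.3, 0.3, 0.3, 1, 1, 1, 1, 1],
)

```text
time_s: 2.92
position: [0.4353, 0.0534, 0.0178]
tcp_rot: [[-0.18, 0.984, 0.0], [0.984, 0.18, -0.0], [-0.0, 0.0, -1.0]]
force: [-0.4, -0.1, -0.3]
opening: 0.221
grasp_force: 0.0
```

jog_arm(
  delta_pos=[
    [0, 0, 0],
    [0, 0, 0],
    [0, 0, 0],
    [0, 0, 3],
    [0, 0, 8],
    [0, 0, 13],
    [0, 0, 14],
    [0, 0, 14],
    [0, 0, 14],
  ],
  turn=[0, 0, 0, 0, 0, 0, 0, 0, 0],
  grip=[1, 1, 1, 1, 1, 1, 1, 1, 1],
)

```text
time_s: 4.05
position: [0.4339, 0.0535, 0.156]
tcp_rot: [[-0.179, 0.984, -0.004], [0.984, 0.179, 0.0], [0.001, -0.004, -1.0]]
force: [-0.1, 0.2, -2.4]
opening: 0.182
grasp_force: 30.0
```

jog_arm(
  delta_pos=[
    [5, -1, 0.5],
    [10, -2, 0.5],
    [15, -3, 0.5],
    [20.1, -3.5, 0.5],
    [20.1, -3.5, 0.5],
    [20.1, -3.5, 0.5],
    [20.1, -3.5, 0.5],
  ],
  turn=[-5, -10.3, -10.3, -10.3, -10.3, -10.3, -10.3],
  grip=[1, 1, 1, 1, 1, 1, 1],
)

```text
time_s: 4.92
position: [0.6341, 0.0188, 0.1612]
tcp_rot: [[-0.001, 1.0, -0.004], [1.0, 0.001, 0.001], [0.001, -0.004, -1.0]]
force: [0.1, -0.9, -0.9]
opening: 0.18
grasp_force: 30.0
```

```bash
python3 - <<'E'
from h import *
s=cam("side"); t=cam("top")
a=cv2.resize(t["color"][100:200,270:450],None,fx=4,fy=4,interpolation=cv2.INTER_CUBIC)
b=cv2.resize(s["color"][130:230,250:370],None,fx=5,fy=5,interpolation=cv2.INTER_CUBIC)
cv2.imwrite("pics/t2.png",a); cv2.imwrite("pics/s2.png",b)
print(read_state()["position"])
E
```

```text
[0.63487819 0.01865322 0.16216908]
```

View pics/t2.png

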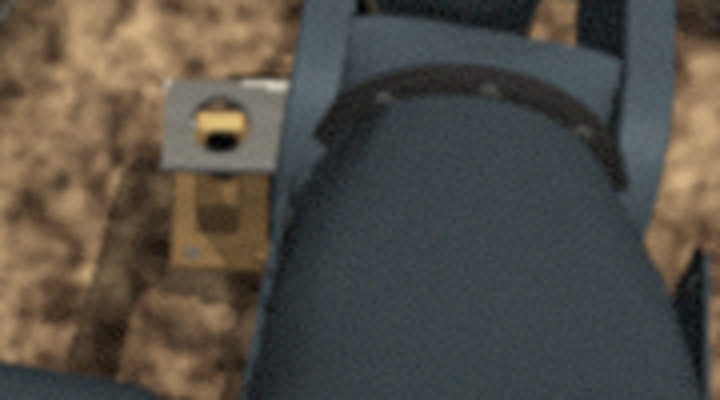

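View pics/s2.png

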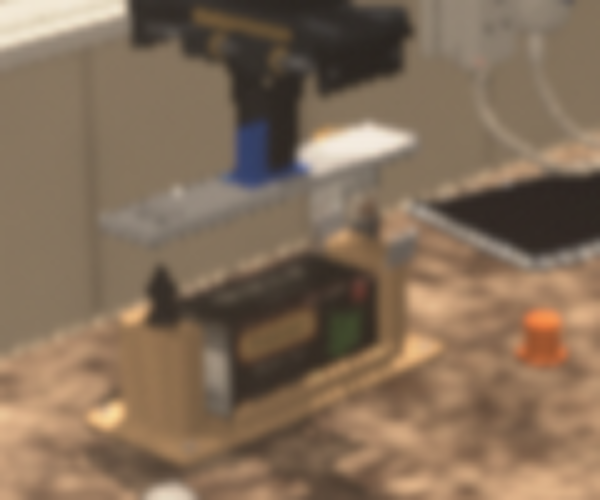

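The top crop shows the hole at about (220,125) with the stud seen through it. The side crop shows the bar level above the stud, whose tip is at (160,268).

```bash
python3 - <<'E'
from h import *
t=cam("top"); st=read_state(); p=st["position"]; z=p[2]-.017+.01
T=lambda x,y:(270+(x+.5)/4-.5,100+(y+.5)/4-.5)
print(p, st["joint_positions"].round(1)); print("hole",onz(t,*T(220,125),z), onz(t,*T(220,125),z-.01))
e=[onz(t,*T(*q),z) for q in((166,80),(163,166),(285,80),(270,172))]; print(np.round(e,4).tolist())
print("stud tip expected px in crop",(proj(t,[.637,.113,.117])-[270,100])*4,"end exp y",p[1]+.125)
print("stud leaves seen",onz(t,*T(222,138),.11))
E
```

```text
[0.63522255 0.01860098 0.16253389] [-8.4 35.  83.7 -0.  61.4 -8.4]
hole [0.63340069 0.1141012  0.15553389] [0.63631818 0.11421495 0.14553389]
[[0.6573, 0.1433, 0.1555], [0.6104, 0.1435, 0.1555], [0.6588, 0.0803, 0.1555], [0.6085, 0.0872, 0.1555]]
stud tip expected px in crop [220.94294674 137.04235596] end exp y 0.1436009764504111
stud leaves seen [0.63928945 0.11332119 0.11      ]
```

jog_arm(
  delta_pos=[
    [0.1, -0.07, 0],
    [0.1, -0.07, -2],
    [0.1, -0.07, -4],
    [0.1, -0.07, -5.5],
    [0.1, -0.07, -6.3],
    [0.1, -0.07, -6.5],
    [0.1, -0.07, -6.5],
    [0.1, -0.07, -6.5],
  ],
  turn=[0, 0, 0, 0, 0, 0, 0, 0],
  grip=[1, 1, 1, 1, 1, 1, 1, 1],
)

```text
time_s: 6.08
position: [0.6377, 0.0176, 0.0982]
tcp_rot: [[-0.001, 1.0, 0.001], [1.0, 0.001, -0.0], [-0.0, 0.001, -1.0]]
force: [0.3, -0.1, -1.9]
opening: 0.179
grasp_force: 30.0
```

jog_arm(
  delta_pos=[
    [0, 0, -0.12],
    [0, 0, -0.12],
    [0, 0, -0.12],
    [0, 0, -0.12],
    [0, 0, -0.12],
    [0, 0, -0.12],
  ],
  turn=[0, 0, 0, 0, 0, 0],
  grip=[1, 1, 0.4, 0.4, 0.4, 0.4],
)

```text
time_s: 6.82
position: [0.6372, 0.0176, 0.0964]
tcp_rot: [[-0.001, 1.0, 0.0], [1.0, 0.001, 0.0], [0.0, 0.0, -1.0]]
force: [0.3, -0.8, 0.2]
opening: 0.545
grasp_force: 0.0
```

jog_arm(
  delta_pos=[
    [0, 0, 4],
    [0, 0, 8],
    [-4, -3.5, 8],
    [-9, -8, 8],
    [-14, -12.5, 8],
    [-19.8, -18.1, 8],
    [-19.8, -18.1, 3],
    [-19.8, -18.1, -1],
    [-19.8, -18.1, -1],
    [-19.8, -18.1, -1],
  ],
  turn=[0, 0, 0, 0, 0, 0, 0, 0, 0, 0],
  grip=[0.3, 0.3, 0.3, 0.3, 0.3, 0.3, 0.3, 0.3, 0.3, 0.3],
)

```text
time_s: 8.07
position: [0.4401, -0.1636, 0.0872]
tcp_rot: [[-0.001, 1.0, 0.001], [1.0, 0.001, -0.001], [-0.001, 0.001, -1.0]]
force: [0.1, 0.1, -0.2]
opening: 0.699
grasp_force: 0.0
```

```bash
python3 - <<'E'
from h import *
s=cam("side"); t=cam("top")
a=cv2.resize(t["color"][110:250,300:460],None,fx=4,fy=4,interpolation=cv2.INTER_CUBIC)
b=cv2.resize(s["color"][140:240,265:425],None,fx=5,fy=5,interpolation=cv2.INTER_CUBIC)
cv2.imwrite("pics/t3.png",a); cv2.imwrite("pics/s3.png",b)
print(read_state()["position"])
E
```

```text
[ 0.44057507 -0.1637112   0.08783272]
```

View pics/t3.png

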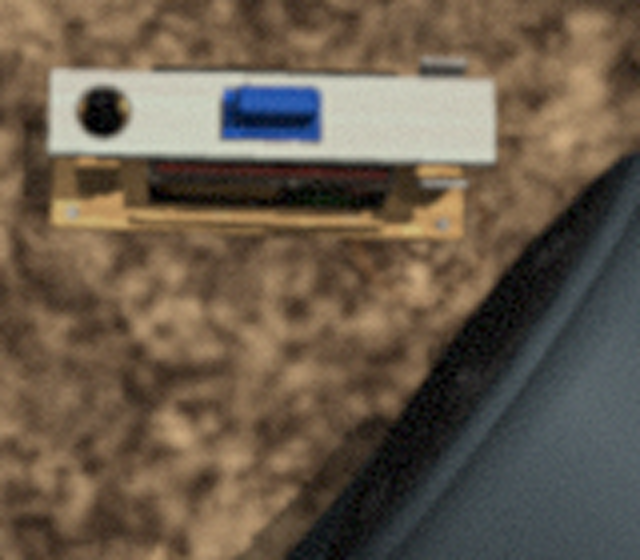

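View pics/s3.png

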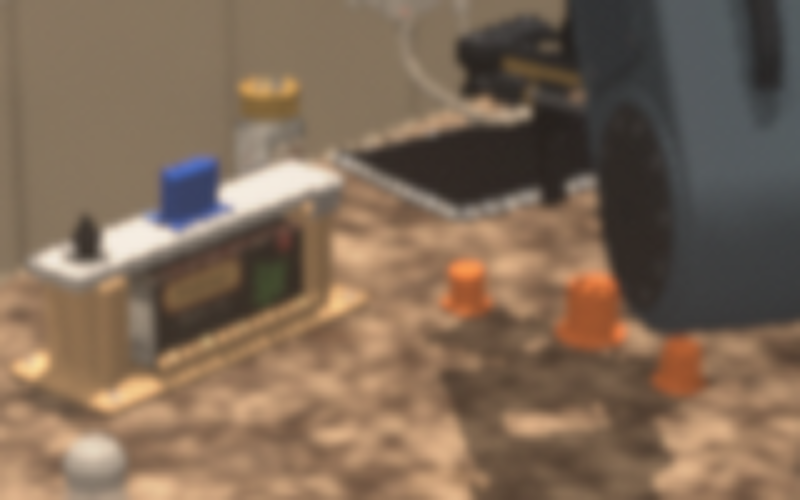

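The bar lies flat on both posts: in the top crop the hole at (103,110) surrounds the stud and the plain end is between the cheeks at x≈443. The cap at (590,310) in the side crop is untouched below the hand.

```bash
python3 - <<'E'
from h import *
t=cam("top")
T=lambda x,y:(300+(x+.5)/4-.5,110+(y+.5)/4-.5)
e=np.array([onz(t,*T(*q),.089) for q in((49,69),(496,78),(496,162),(49,154))]); print(e.round(4).tolist(),e.mean(0))
for z in(.089,.079): print("hole",onz(t,*T(103,111),z))
g=cv2.cvtColor(t["color"],cv2.COLOR_BGR2GRAY)
m=np.zeros_like(g); sl=(slice(128,148),slice(316,336)); m[sl]=(g[sl]<60)*255
for b in blobs(m,20):
    x,y,w,h,a=b[0]; print(b[:2], onz(t,*b[1],.1))
E
```

```text
[[0.6615, 0.144, 0.089], [0.6623, -0.1088, 0.089], [0.6136, -0.1085, 0.089], [0.6121, 0.1425, 0.089]] [0.63735535 0.01731448 0.089     ]
hole [0.63770021 0.11277271 0.089     ]
hole [0.6404634  0.11286518 0.079     ]
([320, 133, 11, 11, 88], [325.0, 138.0]) [0.63320371 0.11347127 0.1       ]
```

jog_arm(
  delta_pos=[
    [0, 0, -4],
    [0, 0, -6.5],
    [0, 0, -7.9],
    [0, 0, -7.9],
    [0, 0, -7.9],
    [0, 0, -7.9],
    [0, 0, -7.9],
    [0, 0, -7.9],
    [0, 0, -7.9],
    [0, 0, -7.9],
  ],
  turn=[0, 0, 0, 0, 0, 0, 0, 0, 0, 0],
  grip=[0.3, 0.3, 0.3, 0.3, 1, 1, 1, 1, 1, 1],
)

```text
time_s: 9.48
position: [0.4395, -0.1636, 0.0078]
tcp_rot: [[-0.001, 1.0, 0.001], [1.0, 0.001, -0.001], [-0.001, 0.001, -1.0]]
force: [-0.6, 0.4, 5.9]
opening: 0.385
grasp_force: 30.0
```

jog_arm(
  delta_pos=[
    [0, 0, 5],
    [0, 0, 10],
    [0, 0, 15],
    [3, 5, 15],
    [6, 10, 15],
    [10, 15, 15],
    [14, 20, 15],
    [18, 25, 15],
    [19.8, 27.7, 15],
    [19.8, 27.7, 15],
    [19.8, 27.7, 15],
    [19.8, 27.7, 15],
  ],
  turn=[0, 0, 0, 0, 0, 0, 0, 0, 0, 0, 0, 0],
  grip=[1, 1, 1, 1, 1, 1, 1, 1, 1, 1, 1, 1],
)

```text
time_s: 10.98
position: [0.6362, 0.1124, 0.1571]
tcp_rot: [[0.001, 1.0, -0.002], [1.0, -0.001, -0.0], [-0.0, -0.002, -1.0]]
force: [-1.0, -0.0, 0.0]
opening: 0.387
grasp_force: 30.0
```

```bash
python3 - <<'E'
from h import *
s=cam("side"); t=cam("top")
a=cv2.resize(t["color"][110:170,290:370],None,fx=5,fy=5,interpolation=cv2.INTER_CUBIC)
b=cv2.resize(s["color"][140:220,250:330],None,fx=5,fy=5,interpolation=cv2.INTER_CUBIC)
a=cv2.resize(a,(400,300)); b=cv2.resize(b,(400,400))
o=np.zeros((400,800,3),np.uint8); o[:300,:400]=a; o[:,400:]=b; cv2.imwrite("pics/p4.png",o)
p=read_state()["position"]; print(p,[x[:2] for x in blobs(mask(s,(3,120,80),(22,255,255))) if 250<x[1][0]<330 and 130<x[1][1]<220])
print("exp cap und px", (proj(s,p-[0,0,.008])-[250,140])*5,"flange ends",(proj(s,p+[.01,-.022,-.008])-[250,140])*5,"stud tip px",(proj(s,[.637,.113,.117])-[250,140])*5)
E
```

```text
[0.63660756 0.11240663 0.15741501] [([313, 156, 12, 7, 65], [318.3, 159.3]), ([275, 160, 14, 16, 138], [280.2, 168.5]), ([298, 193, 15, 9, 56], [304.9, 196.5])]
exp cap und px [159.57628526 163.13523784] flange ends [173.8404958  150.87135432] stud tip px [160.30194339 211.26234045]
```

View pics/p4.png

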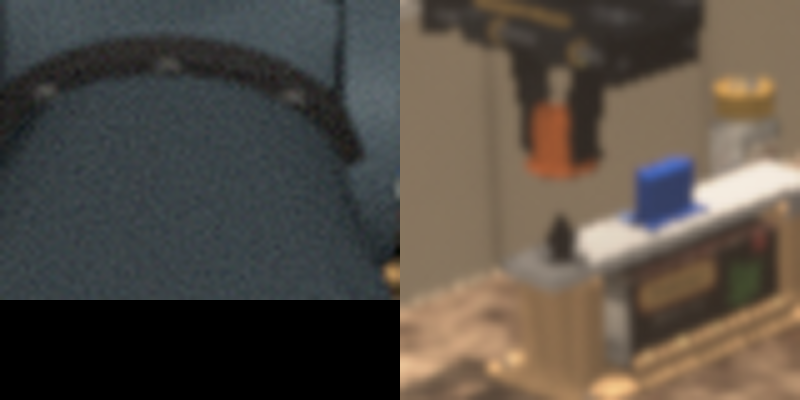

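The side crop shows the cap held level (flange about x 527–600, y 170) over the stud tip at (560,215). The top view is hidden by the arm. I'll check the flange edges numerically.

```bash
python3 - <<'E'
from h import *
s=cam("side"); s0=cv2.imread("pics/side0.png")
def prof(im,rows,c0,c1):
    for r in rows:
        px=im[r,c0:c1].astype(int); print(r,(px[:,2]-px[:,0]).tolist())
print("now",270); prof(s["color"],range(170,176),270,294)
print("then",370); prof(s0,range(203,210),370,396)
print("stud",270); g=cv2.cvtColor(s["color"],cv2.COLOR_BGR2GRAY); [print(r,g[r,274:292].tolist()) for r in range(182,193,2)]
print(proj(s,[.4395,-.164,.002]),proj(s,read_state()["position"]-[0,0,.006]),proj(s,[.637,.113,.1]))
E
```

```text
now 270
170 [38, 38, 39, 39, 38, 46, 66, 90, 102, 105, 106, 106, 95, 67, 33, 16, 14, 16, 19, 27, 35, 39, 40, 40]
171 [38, 39, 39, 40, 44, 59, 80, 95, 103, 107, 107, 105, 96, 72, 39, 23, 23, 28, 34, 35, 39, 40, 40, 39]
172 [37, 39, 40, 41, 50, 73, 94, 103, 108, 109, 108, 105, 99, 81, 55, 42, 46, 53, 53, 47, 41, 40, 40, 40]
173 [39, 39, 40, 41, 50, 74, 96, 106, 111, 112, 108, 106, 103, 93, 74, 66, 68, 68, 60, 49, 42, 41, 40, 40]
174 [38, 39, 39, 40, 45, 58, 76, 89, 97, 101, 100, 99, 98, 90, 77, 69, 66, 62, 52, 44, 41, 40, 40, 40]
175 [38, 39, 39, 40, 40, 44, 51, 58, 64, 69, 70, 71, 70, 66, 58, 53, 51, 48, 44, 41, 41, 40, 40, 40]
then 370
203 [72, 70, 68, 65, 63, 69, 82, 97, 103, 105, 108, 110, 111, 110, 109, 108, 104, 99, 89, 75, 64, 60, 59, 61, 63, 62]
204 [71, 71, 70, 71, 72, 84, 109, 125, 118, 109, 108, 110, 111, 110, 109, 107, 106, 107, 110, 100, 82, 70, 68, 68, 68, 67]
205 [77, 75, 76, 76, 79, 97, 127, 143, 127, 112, 110, 110, 111, 109, 108, 107, 108, 121, 138, 130, 100, 81, 77, 75, 74, 71]
206 [81, 80, 79, 79, 80, 96, 125, 138, 126, 116, 114, 112, 111, 109, 110, 110, 115, 132, 15
[... 320 characters left out ...]
85, 88, 91, 93, 94, 96, 98, 93, 82, 72, 68, 71, 74, 75, 75, 74]
stud 270
182 [118, 118, 118, 118, 118, 117, 113, 105, 104, 111, 116, 118, 118, 118, 119, 120, 122, 125]
184 [117, 118, 118, 118, 117, 112, 95, 70, 63, 82, 105, 118, 128, 136, 149, 167, 177, 184]
186 [117, 117, 117, 117, 112, 95, 69, 51, 49, 58, 86, 135, 183, 206, 214, 217, 218, 216]
188 [118, 118, 117, 115, 107, 84, 59, 49, 48, 54, 88, 145, 193, 211, 215, 215, 215, 215]
190 [128, 132, 130, 123, 115, 100, 74, 55, 50, 57, 87, 128, 161, 184, 204, 209, 207, 200]
192 [137, 138, 137, 131, 123, 109, 94, 86, 85, 88, 94, 103, 115, 137, 163, 163, 149, 135]
[383.08422307 205.95450288] [281.81711364 172.00767853] [282.25128411 187.23237688]
```

jog_arm(
  delta_pos=[
    [0.04, 0.05, -1.5],
    [0.04, 0.05, -3],
    [0.04, 0.05, -3.5],
    [0.04, 0.05, -4],
    [0.04, 0.05, -4.2],
    [0.04, 0.05, -4.2],
  ],
  turn=[0, 0, 0, 0, 0, 0],
  grip=[1, 1, 1, 1, 1, 1],
)

```text
time_s: 11.88
position: [0.6376, 0.1143, 0.1154]
tcp_rot: [[-0.001, 1.0, -0.0], [1.0, 0.001, 0.0], [0.0, -0.0, -1.0]]
force: [0.3, 0.3, -0.5]
opening: 0.389
grasp_force: 30.0
```

jog_arm(
  delta_pos=[
    [0, 0, -0.2],
    [0, 0, -0.4],
    [0, 0, -0.6],
    [0, 0, -0.8],
    [0, 0, -1.0],
    [0, 0, -1.0],
  ],
  turn=[0, 0, 0, 0, 0, 0],
  grip=[1, 1, 1, 1, 1, 1],
)

```text
time_s: 12.62
position: [0.6365, 0.115, 0.1058]
tcp_rot: [[-0.0, 1.0, -0.002], [1.0, 0.0, 0.001], [0.001, -0.002, -1.0]]
force: [-3.2, 2.5, 2.2]
opening: 0.38
grasp_force: 30.0
```

jog_arm(
  delta_pos=[
    [-0.05, 0.08, -0.2],
    [-0.05, 0.08, -0.4],
    [-0.05, 0.08, -0.6],
    [-0.05, 0.08, -0.8],
    [-0.05, 0.08, -0.8],
    [-0.05, 0.08, -0.8],
  ],
  turn=[0, 0, 0, 0, 0, 0],
  grip=[1, 1, 1, 1, 1, 1],
)

```text
time_s: 13.38
position: [0.6374, 0.1147, 0.0972]
tcp_rot: [[-0.0, 1.0, 0.001], [1.0, 0.0, -0.0], [-0.0, 0.001, -1.0]]
force: [0.3, 0.6, -2.7]
opening: 0.386
grasp_force: 30.0
```

jog_arm(
  delta_pos=[
    [0, 0, -0.1],
    [0, 0, -0.2],
    [0, 0, -0.2],
    [0, 0, -0.2],
  ],
  turn=[0, 0, 0, 0],
  grip=[1, 1, 1, 1],
)

```text
time_s: 13.88
position: [0.6376, 0.1147, 0.0969]
tcp_rot: [[-0.001, 1.0, 0.002], [1.0, 0.001, -0.0], [-0.0, 0.002, -1.0]]
force: [-2.8, -0.5, 5.3]
opening: 0.388
grasp_force: 30.0
```

jog_arm(
  delta_pos=[
    [0, 0, -0.12],
    [0, 0, -0.12],
    [0, 0, -0.12],
    [0, 0, -0.12],
    [0, 0, -0.12],
    [0, 0, -0.12],
  ],
  turn=[0, 0, 0, 0, 0, 0],
  grip=[1, 1, 1, 1, 1, 1],
)

```text
time_s: 14.62
position: [0.6376, 0.1148, 0.0968]
tcp_rot: [[-0.001, 1.0, 0.002], [1.0, 0.001, -0.0], [-0.0, 0.002, -1.0]]
force: [-4.3, 0.3, 10.4]
opening: 0.386
grasp_force: 30.0
```

```bash
python3 - <<'E'
from h import *
s=cam("side")
b=cv2.resize(s["color"][140:230,250:370],None,fx=5,fy=5,interpolation=cv2.INTER_CUBIC); cv2.imwrite("pics/s5.png",b)
st=read_state(); print(st["position"],st["force"],st["moment"])
E
```

```text
[0.63760763 0.11476194 0.09680609] [-3.83608914 -0.43187648 11.56274612] [-0.03523857  0.68508071 -0.04412047]
```

View pics/s5.png

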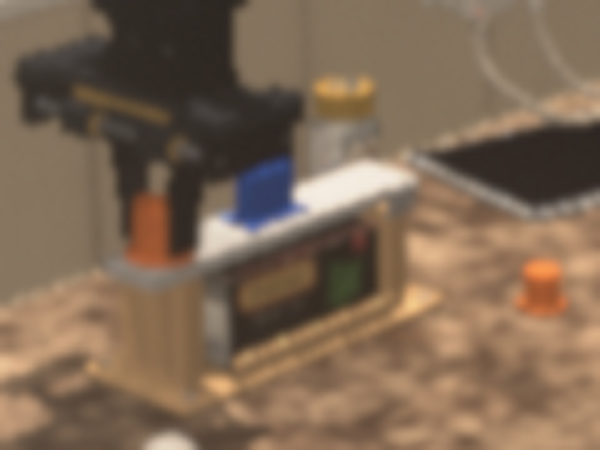

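The cap flange sits flush on the bar at about (150,262), and the hand is still gripping it and pressing with about 11 N. The bar is flat on both posts.

```bash
python3 -c "
from rig import *
print(hand_in())"
```

```text
the job is handed in; nothing more can be done
None
```

I handed the job in at about 15 s of the 62 s allowed: the keeper bar lies flat on both posts, and the cap is clicked home and still held, pressed down with about 11 N; the hand-in gave no verdict back.

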